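# Test pulse on the tea grinder

## Robot

A 7-joint arm with a two-finger parallel gripper is mounted at the origin on the work surface. World frame = base frame: x ahead of the robot, y to its left, z up, the work surface at z = 0. Lengths are in m, angles in degrees, forces in N, time in s.
With the tool pointing down it reaches from about 0.4 to 0.85 m from the base axis. Payload 10.4 kg.
Tool frame: the origin (TCP) lies at the very end of the fingers, on their centre line; the grasp point (between the pads) lies manip.grasp_offset behind it (manip.grasp_offset is the distance from the TCP to the grasp point, in m); z points along the fingers, x is the direction in which the jaws open and shut, and the axes are right-handed (so a half turn about z gives the same grasp; the last joint's range is limited). The gripper opens to 85 mm and grips with 20 to 120 N. Pads are 22 mm wide; open, the fingers measure 114 mm over their backs; the gripper's body (76 mm by 85 mm) begins 54 mm behind the grasp point. The pads swing forward as they close: fully open they stand 13 mm farther back than shut.
Start: joints at [-73.774, 19.034, -3.707, 83.658, 1.238, 77.344, -5.071], TCP at [0.188, 0.596, 0.231] pointing down, gripper open.
Joint ranges: [-148.97, 148.97], [-28.65, 121.19], [-84.17, 76.75], [9.2, 138.47], [-72.65, 252.65], [3.7, 117.97], [-149.18, 149.18]. Speed limits (degrees/s): [127.2, 127.2, 159.86, 159.86, 180, 180, 180].

## Interface

Orientations are given as a 3x3 rotation matrix whose columns are the frame's x, y, z axes.
In Python, from plant import manip gives the robot as it stands.
- The arm moves only by the tool apply_moves, never from a script. Its argument "rows" is a list of rows, each an object of numbers: "dx", "dy", "dz": the shift along the world's x, y, z in m; "rx", "ry", "rz": the turn, a rotation vector about the world's x, y, z in rad. A call has 1 to 12 rows; each row shifts and turns the pose as measured when the row begins; what a row does not reach is not made up. A row lasts 1/8 s, in which the tool goes at most 62.5 mm and 10.7 degrees, less where a joint would pass 70% of its speed; a pose out of reach is approached as far as the arm can. A call is refused whole if a number of a shift passes 0.0625 or a number of a turn 0.188, either way. A call with a gripper value outside its range is refused whole. "fingers" is the opening, from 0 (shut) to 1 (fully open), set as the call begins (left out, the last holds). The fingers move at their own pace and stop on an object; "force" is the grip in N (left out, the last holds). Time passes only in rows, so rows that do not move let the fingers close. It gives the time, the measured TCP pose, the force and the opening at its end, in the units of the state.
- manip.get_obs(): the state, without advancing time (a new reading comes with each control period).
- manip.get_image(name): name is "side" or "top"; returns a dict with "image" (384x512x3 uint8, blue, green, red), "camera_matrix" (3x3 intrinsics, pixels), "k1" (the pictures are not rectified: a ray, as slopes to the right and down, at radius r is drawn at 1 + k1 r^2 times it, then the intrinsics apply), "camera_from_world" (4x4, takes a point from world to camera coordinates). Camera axes: x right, y down, z forward; pixel columns grow to the right and rows downward; lengths in m; the calibration is good to about 2 mm. A picture is of the moment at which its call begins. There is no depth.
- manip.close_job(): hands the job in, once; it reports no verdict.
Trained networks look in a picture, given as the dict that the camera call returned (one of the last four; its "shot" number tells which), for a name from the list of things; names that differ only in an ending like _2 or _b are one class to them, and where a whole thing is asked for, a point or a joint stands for the part that bears it (a point fixed in the world has none). Each returns a list of dicts, best first, with "p" (0 to 1); they miss things now and then, are a little off and sometimes report something else, mostly with a low value. They report only what shows in the picture. A call takes as long as a camera call. They do not tell look-alikes from the thing itself.
- manip.recognise(picture, thing): "bbox" ([centre column, centre row, width, height] in pixels, round what is visible of it).
- manip.cut_out(picture, thing): "pixels" (384x512 bool, what is visible of it) and "bbox" ([centre column, centre row, width, height] in pixels, round what is visible of it).
- manip.mark_of(picture, thing): "xy" ([column, row] in pixels: a listed point, or the origin of a listed thing).
The state is a dict: "time_s": time; "q": joint angles; "joint_vel": joint speeds; "tau": joint torques, N m; "eef_pos": TCP position; "tool_rot": TCP orientation; "contact_force": force on the tool from outside, world axes, zero at the start; "ft_torque": the same for the moment, N m; "grip_width": finger opening in m.
Only numpy, scipy, OpenCV 4.12 (cv2) and the standard library are available. Lean on these libraries where they do the work, as an engineer would, in place of code of your own. Each camera call takes 0.05 s, during which the arm holds its last target. There are 200 camera calls.

## Task

Give the empty tea grinder its test pulse: first swing the grind lever out of its park notch into the notch marked by the little upright pin, then set the lid into the grinder's collar with its two lugs through the two slots and press it fully home. Twist the lid clockwise (seen from above) about 35 degrees, half of its way to the lock, and hold it there against its return spring without ever letting it go on to the lock; the job ends with the lid still gripped and held half-way. Leave everything else on the tray where it stands.

Things in the scene. Friction and masses are not known exactly. Their poses are not given: they have to be found in the camera images.
- grinder: fixed tea grinder: round black housing 96 mm across, steel collar on top (top at 95 mm), black fan-shaped foot plate (top at 30 mm) reaching 150 mm from the axis on +x. Origin: on the axis at the underside, on the tray; z up. The collar's two entry slots lie on its +x and -x. Ribs on the rim, clockwise of each slot: single at half-way (0.6 rad), twin at the lock (1.2 rad). In either half of the tray
- seat (a point): on the grinder's axis, 78 mm above its origin, axes as the grinder's: the floor inside the collar where the underside of the lid's plug comes to rest. The collar's flange opening is 60 mm across (2 mm free round the plug), its top 17 mm above this point; its slots are 19 mm wide, the rotor's slots below them 16 mm (lugs 12 mm)
- lever (a joint): grind lever's angle about the grinder's axis, rad, counter-clockwise from above. 0 = park notch: lever points 0.45 rad clockwise of the grinder's +x. Sprung detent notches at 0, 0.3, 0.6, 0.9; about 2.5 N at the knob takes it out of one; it drops in when let go within about 0.05 rad; between notches it stays where left
- lever_knob (a point): grasp point on the axis of the lever's upright round black knob: 16 mm diameter, 46 mm tall, 105 mm from the grinder's axis. The point lies 75 mm above the grinder's origin, 17 mm below the knob's top, 29 mm above the lever's flat arm
- lever_pointer (a point): point on the lever's centre line, 138 mm from the grinder's axis, 10 mm beyond the end of its arm: right over the pin's foot when the lever is in the marked notch
- mark: the marker: upright steel pin with a ball head, 10 mm across, 16 mm tall, on the foot plate 138 mm from the grinder's axis, beside notch 0.3, 0.6 or 0.9 (flat steel plugs 12 mm across stand beside the other two). Origin: foot of the pin, on the plate's top
- lid: loose steel lid, 130 to 210 g, upright on the tray in the half without the grinder. Origin: centre of its underside, z up. Plug 56 mm across, 18 mm high; two lugs on its +x and -x, 12 mm wide, reaching 36 mm from the axis, 1 to 8 mm up; disc 76 mm across, 18 to 24 mm up; black bar handle 60 mm long along x, 14 mm thick along y, 24 to 60 mm up
- twist (a joint): angle of the rotor in the collar that the lid's lugs turn, rad, clockwise from above: 0 = lugs go in and out, 0.6 = half-way, 1.2 = lock (end stop). A spring returns it to 0 when let go (0.02 N m at 0, 0.07 N m half-way). It lags the lid by up to 0.06 rad of play. Once turned, the lugs lie under the flange and the lid cannot lift out
- glass_a: first of three equal clear glasses, 66 mm across, 85 mm tall, stands at the back of the tray (bystander). Origin: centre of its underside
- glass_b: second of the three glasses (bystander). Origin: centre of its underside
- glass_c: third of the three glasses (bystander). Origin: centre of its underside
- teapot: stainless teapot with spout and black handle, 112 mm belly, 100 mm tall, back of the tray (bystander). Origin: centre of its underside
- jar: glass jar with steel twist cap, 72 mm across, 105 mm tall, back of the tray (bystander). Origin: centre of its underside
- dish: small white ceramic dish, 84 mm across, 20 mm tall, front middle of the tray (bystander). Origin: centre of its underside
- timer: round steel kitchen timer, 60 mm across, 41 mm tall with its knob, middle of the tray (bystander). Origin: centre of its underside
Mind the look-alikes: they are no part of the job. Leave any orange or pink look-alike of the lid alone.

How it is judged (in metres and radians):
On the way, in this order (a step that is already met when the one before it is completed fails the run):
1. the grind lever is in the notch with the marker pin (horizontal distance between lever_pointer and mark below 0.009 m and velocity of joint lever between -0.05 and 0.05 rad/s), for 0.2 s.
2. the lid is fully home in the collar, lugs in the slots, not yet twisted (horizontal distance between lid and seat below 0.005 m and z of lid in the frame of seat below 0.004 m and angle between lid's own z axis and vertical below 0.08 rad and value of joint twist below 0.2 rad), for 0.1 s.
At the end, for the whole second after the job is handed in: through the last second: lever pointer within 9 mm of the pin; lid home (within 5 mm of the axis, underside within 4 mm of the floor, upright within 0.08 rad); rotor still at 0.40 to 0.75 rad; fingers grip the lid (over 2 N) (horizontal distance between lever_pointer and mark below 0.009 m and horizontal distance between lid and seat below 0.005 m and z of lid in the frame of seat below 0.004 m and angle between lid's own z axis and vertical below 0.08 rad and value of joint twist between 0.4 and 0.75 rad and contact force between the fingers and lid above 2 N and velocity of joint twist between -0.1 and 0.1 rad/s); the arm keeps its last pose, push and grip.
It fails at once if the lid is twisted on towards the lock (rotor beyond 0.95 rad) (value of joint twist above 0.95 rad).
It fails at once if a bystander on the tray is pushed more than 30 mm or tipped over (distance of any of glass_a, glass_b, glass_c, teapot, jar, dish, timer from where it was at the start of the episode above 0.03 m or angle between any of glass_a, glass_b, glass_c, teapot, jar, dish, timer's own z axis and vertical above 0.5 rad).
It also fails if it takes over 59 s, if anything falls off the work surface, if the arm or the gripper's body presses on something with over 40 N, if the wrist force passes 120 N, or if a joint passes its speed limit or range.

## Working session

There is one attempt and no reset: what is moved stays moved. The work goes in short steps, Python scripts to look and compute and a tool call to move; the robot and the scene stay as the last step left them, time stands still between calls to the robot, and variables do not carry over. Pictures are saved under pics/ and viewed, about 8 in all and at most 12, crops included, and the job is handed in when it is done.

Besides the shell and the picture viewer there is one more tool, called after "Request:" by a JSON object that holds its "fn" and its "kwargs". apply_moves: Moves the arm, as the interface text tells. Its arguments: {"type":"object","properties":{"rows":{"type":"array","items":{"type":"object","properties":{"dx":{"type":"number"},"dy":{"type":"number"},"dz":{"type":"number"},"rx":{"type":"number"},"ry":{"type":"number"},"rz":{"type":"number"}}}},"fingers":{"type":"number"},"force":{"type":"number"}},"required":["rows"]}

```bash
mkdir -p pics; cat > h.py <<'E'
from plant import manip
import numpy as np, cv2
def ray(im,uv):
    K=np.array(im["camera_matrix"]);T=np.array(im["camera_from_world"])
    d=np.array([(uv[0]-K[0,2])/K[0,0],(uv[1]-K[1,2])/K[1,1]]);u=d.copy()
    for _ in range(20): u=d/(1+im["k1"]*(u@u))
    R=T[:3,:3];return -R.T@T[:3,3],R.T@np.array([u[0],u[1],1])
def at(im,uv,z):
    c,d=ray(im,uv);return c+d*(z-c[2])/d[2]
def proj(im,p):
    K=np.array(im["camera_matrix"]);T=np.array(im["camera_from_world"])
    q=T[:3,:3]@np.array(p)+T[:3,3];u=q[:2]/q[2];u=u*(1+im["k1"]*(u@u))
    return np.array([K[0,0]*u[0]+K[0,2],K[1,1]*u[1]+K[1,2]])
E
python3 - <<'E'
from h import *
o=manip.get_obs();print({k:np.round(v,3).tolist() for k,v in o.items()},manip.grasp_offset)
ims={n:manip.get_image(n) for n in("side","top")}
for n,im in ims.items():
    print(n,np.round(ray(im,(256,192)),2).tolist())
    for t,z in [("grinder",0),("seat",.078),("lever_knob",.075),("lever_pointer",.03),("mark",.03),("lid",0),("timer",0),("dish",0),("teapot",0),("jar",0),("glass_a",0)]:
        for r in manip.mark_of(im,t)[:3]: print(n,t,round(r["p"],2),np.round(r["xy"]),np.round(at(im,r["xy"],z),3))
cv2.imwrite("pics/a.png",np.hstack([cv2.resize(ims[n]["image"],None,fx=1,fy=1) for n in ims])[:, :])
cv2.imwrite("pics/top.png",cv2.resize(ims["top"]["image"],(800,600)))
cv2.imwrite("pics/side.png",cv2.resize(ims["side"]["image"],(800,600)))
E
```

```text
{'time_s': 0.0, 'q': [-73.774, 19.073, -3.707, 83.707, 1.238, 77.343, -5.072], 'joint_vel': [0.118, 0.009, 0.073, -0.01, 0.05, -0.07, 0.049], 'tau': [-0.001, -62.545, 0.049, -39.161, 0.016, 0.01, -0.0], 'eef_pos': [0.188, 0.596, 0.23], 'tool_rot': [[0.301, 0.954, -0.0], [0.954, -0.301, -0.001], [-0.001, 0.0, -1.0]], 'contact_force': [0.069, 0.062, 0.819], 'ft_torque': [-0.011, 0.043, 0.032], 'grip_width': 0.085} 0.0187
side [[0.38, 0.55, 0.69], [0.17, -0.71, -0.68]]
side grinder 0.73 [256. 309.] [0.472 0.184 0.   ]
side seat 0.79 [256. 288.] [0.471 0.181 0.078]
side lever_knob 0.83 [230. 258.] [0.543 0.116 0.075]
side lever_pointer 0.88 [221. 252.] [0.58  0.074 0.03 ]
side mark 0.46 [190. 299.] [0.609 0.208 0.03 ]
side lid 0.73 [281. 199.] [ 0.476 -0.166  0.   ]
side lid 0.66 [299. 147.] [ 0.456 -0.428  0.   ]
side lid 0.6 [357. 194.] [ 0.262 -0.23   0.   ]
side timer 0.81 [259. 239.] [ 0.505 -0.008 -0.   ]
side timer 0.52 [191. 298.] [0.619 0.189 0.   ]
side dish 0.64 [297. 247.] [ 0.407 -0.002  0.   ]
side teapot 0.62 [117. 305.] [0.774 0.244 0.   ]
side jar 0.82 [195. 169.] [ 0.76
[... 204 characters left out ...]
01, -0.98]]
top grinder 0.7 [156. 214.] [0.468 0.195 0.   ]
top seat 0.83 [151. 210.] [0.467 0.188 0.078]
top lever_knob 0.76 [182. 181.] [0.544 0.12  0.075]
top lever_pointer 0.77 [197. 175.] [0.573 0.094 0.03 ]
top lid 0.86 [393. 238.] [ 0.45  -0.424  0.   ]
top lid 0.75 [316. 308.] [ 0.261 -0.232  0.   ]
top lid 0.69 [294. 222.] [ 0.473 -0.164  0.   ]
top timer 0.94 [232. 207.] [ 0.499 -0.     0.   ]
top dish 0.93 [228. 250.] [ 0.389 -0.001  0.   ]
top teapot 0.69 [152. 102.] [0.781 0.249 0.   ]
top jar 0.68 [328. 113.] [ 0.784 -0.245  0.   ]
top glass_a 0.91 [285. 117.] [ 0.762 -0.127  0.   ]
top glass_a 0.64 [189. 110.] [0.764 0.141 0.   ]
top glass_a 0.6 [239. 112.] [0.768 0.002 0.   ]
```

View pics/top.png

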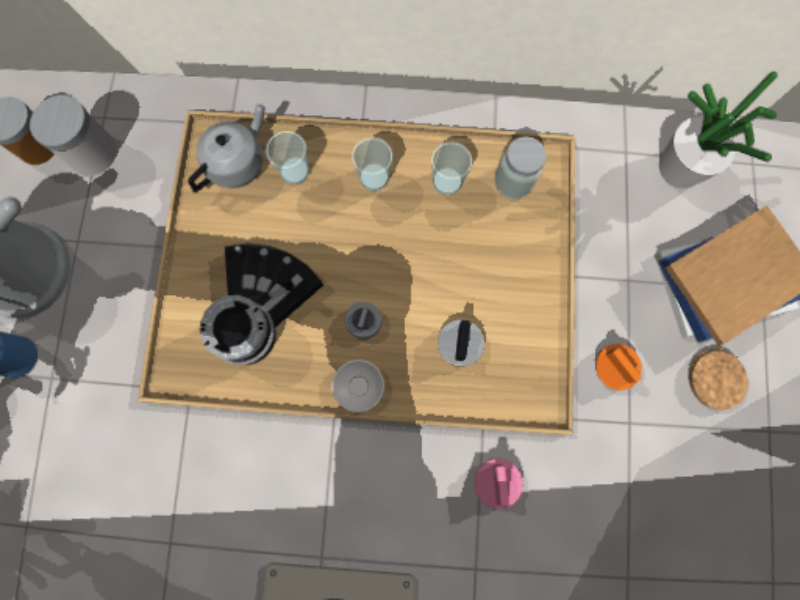

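View pics/side.png

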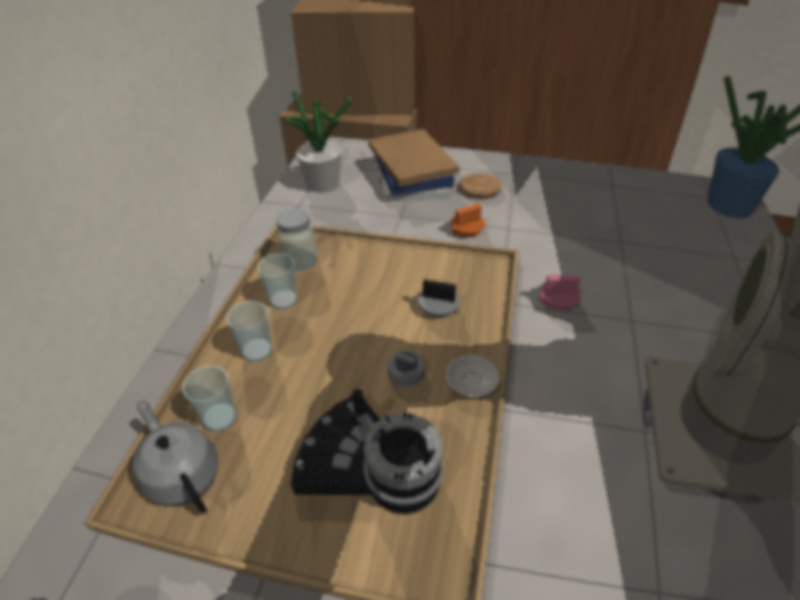

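```bash
python3 - <<'E'
from h import *
from scipy.optimize import least_squares
ims={n:manip.get_image(n) for n in("side","top")}
def tri(t,near=None):
    P=[]
    for n,im in ims.items():
        for r in manip.mark_of(im,t):
            if near is None or np.linalg.norm(at(im,r["xy"],near[2])[:2]-near[:2])<.05: P.append((im,r["xy"]));break
    if len(P)<2: return len(P)
    s=least_squares(lambda x:np.r_[proj(P[0][0],x)-P[0][1],proj(P[1][0],x)-P[1][1]],near if near is not None else [.5,0,0])
    return np.round(s.x,4),np.round(s.cost,2)
for t,near in [("grinder",(.47,.19,0)),("seat",(.47,.186,.078)),("lever_knob",(.54,.118,.075)),("lever_pointer",(.575,.09,.05)),("mark",(.6,.2,.03)),("lid",(.474,-.165,0))]:
    print(t,tri(t,np.array(near)))
for n,im in ims.items():
    for i,a in enumerate([-.724,-.42,-.12,.18]):
        p=(.469+.138*np.cos(a),.187+.138*np.sin(a),.035);print(n,i,np.round(proj(im,p)))
a=ims["top"]["image"][145:245,120:220];b=ims["side"]["image"][240:340,180:290]
cv2.imwrite("pics/c.png",np.hstack([cv2.resize(a,(400,400),interpolation=cv2.INTER_CUBIC),cv2.resize(b,(440,400),interpolation=cv2.INTER_CUBIC)])[:, :800])
c=ims["top"]["image"][190:250,264:324];d=ims["side"]["image"][165:215,255:305]
cv2.imwrite("pics/d.png",np.hstack([cv2.resize(c,(400,400),interpolation=cv2.INTER_CUBIC),cv2.resize(d,(400,400),interpolation=cv2.INTER_CUBIC)]))
E
```

```text
grinder (array([0.468 , 0.1932, 0.0041]), np.float64(7.08))
seat (array([0.4637, 0.1891, 0.0857]), np.float64(3.0))
lever_knob (array([0.5462, 0.1192, 0.0775]), np.float64(0.37))
lever_pointer (array([0.5687, 0.0927, 0.0373]), np.float64(0.1))
mark 1
lid (array([ 0.4773, -0.1601, -0.0066]), np.float64(0.62))
side 0 [221. 259.]
side 1 [207. 270.]
side 2 [197. 283.]
side 3 [191. 300.]
top 0 [196. 174.]
top 1 [184. 165.]
top 2 [169. 160.]
top 3 [153. 159.]
```

View pics/c.png

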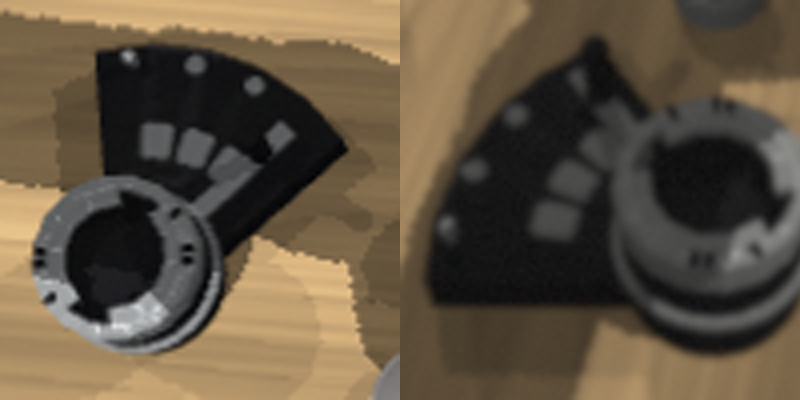

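View pics/d.png

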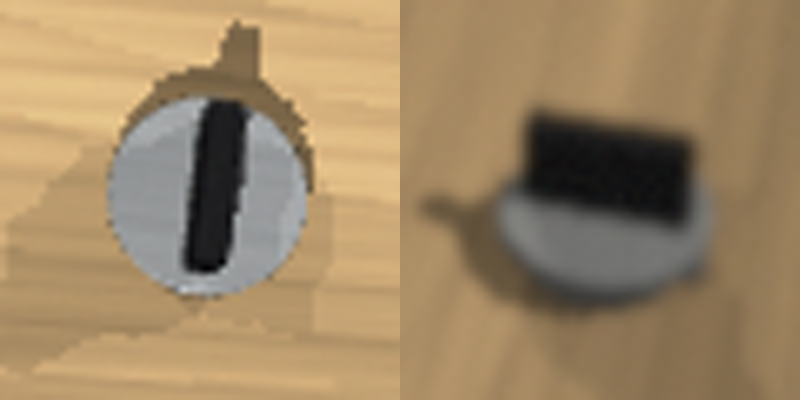

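```bash
python3 - <<'E'
from h import *
from scipy.optimize import least_squares
ims={n:manip.get_image(n) for n in("side","top")}
F=[("top",(169.2,161.2),.138,.15,.032),("top",(183.8,166.5),.138,-.15,.032),("top",(152.5,159.2),.138,.45,.041),
("side",(198.8,282.5),.138,.15,.032),("side",(209,268.8),.138,-.15,.032),("side",(191.8,297),.138,.45,.041),
("top",(148.2,208.8),0,0,.095),("top",(182,181),.105,-.45,.075),("side",(230,258),.105,-.45,.075)]
def res(x,s=1):
    return np.concatenate([proj(ims[n],(x[0]+r*np.cos(x[2]+a),x[1]+r*np.sin(x[2]+a),x[3]+z))-uv for n,uv,r,a,z in F])
s=least_squares(res,[.469,.187,-.27,0],loss="soft_l1");print(np.round(s.x,4));print(np.round(res(s.x).reshape(-1,2),1).tolist())
x=s.x
for n in ims:
  for sg in(1,-1): print(n,"slot",sg,np.round(proj(ims[n],(x[0]+sg*.033*np.cos(x[2]),x[1]+sg*.033*np.sin(x[2]),x[3]+.095)),1))
im=ims["top"];sd=ims["side"]
print("grip uv target pos knob0/0.9")
for q in(0,.9): print(np.round([x[0]+.105*np.cos(x[2]-.45+q),x[1]+.105*np.sin(x[2]-.45+q)],4))
for z0 in(0,.005):
  a,b=at(im,(294.75,230.5),z0+.06),at(im,(298.2,205),z0+.06);print(a,b,np.linalg.norm(a-b),np.degrees(np.arctan2(*(b-a)[1::-1])),(a+b)/2)
  # disc centre, top: crop(208,195)
  print("disc",at(im,(264+208/6.667,190+195/6.667),z0+.022))
  # side: bar top corners (535,110),(692,140) -> crop 50px->400 =8
  c,d=at(sd,(255+(533-400)/8,165+108/8),z0+.06),at(sd,(255+(692-400)/8,165+138/8),z0+.06);print(c,d,np.linalg.norm(c-d),(c+d)/2)
E
```

```text
[ 0.4655  0.189  -0.2959  0.0044]
[[-0.1, -0.1], [-0.1, 0.1], [0.0, -0.1], [-0.0, 0.4], [0.5, 0.3], [0.1, 0.2], [-0.5, -0.2], [1.0, -0.1], [-0.1, -0.9]]
side slot 1 [243.1 279.6]
side slot -1 [272.7 293.8]
top slot 1 [153.5 195.7]
top slot -1 [141.9 221.6]
grip uv target pos knob0/0.9
[0.5426 0.1178]
[0.5692 0.2051]
[ 0.44413464 -0.16175215  0.06      ] [ 0.50726343 -0.16702601  0.06      ] 0.06334870166191903 -4.775477106019723 [ 0.47569904 -0.16438908  0.06      ]
disc [ 0.47697472 -0.16544558  0.022     ]
[ 0.50577933 -0.17825383  0.06      ] [ 0.44937416 -0.17359672  0.06      ] 0.056597101333244276 [ 0.47757674 -0.17592528  0.06      ]
[ 0.4435797  -0.16122323  0.065     ] [ 0.50635349 -0.16646744  0.065     ] 0.0629924639483485 -4.7754771060197205 [ 0.47496659 -0.16384534  0.065     ]
disc [ 0.47626541 -0.16491842  0.027     ]
[ 0.50479179 -0.17251522  0.065     ] [ 0.44883411 -0.16789506  0.065     ] 0.05614808905461911 [ 0.47681295 -0.17020514  0.065     ]
```

Request:
{"fn": "apply_moves", "kwargs": {"rows": [{"dx": 0.03, "dy": -0.04}, {"dx": 0.03, "dy": -0.04}, {"dx": 0.03, "dy": -0.04}, {"dx": 0.03, "dy": -0.04}, {"dx": 0.03, "dy": -0.04}, {"dx": 0.03, "dy": -0.04}, {"dx": 0.03, "dy": -0.04}, {"dx": 0.03, "dy": -0.04}, {"dx": 0.03, "dy": -0.04}, {"dx": 0.03, "dy": -0.04}, {"dx": 0.03, "dy": -0.04}, {"dx": 0.02, "dy": -0.03}], "fingers": 0.6, "force": 30}}

```text
invalid input
```

Request:
{"fn": "apply_moves", "kwargs": {"rows": [{"dx": 0.03, "dy": -0.04, "dz": 0, "rx": 0, "ry": 0, "rz": 0}, {"dx": 0.03, "dy": -0.04, "dz": 0, "rx": 0, "ry": 0, "rz": 0}, {"dx": 0.03, "dy": -0.04, "dz": 0, "rx": 0, "ry": 0, "rz": 0}, {"dx": 0.03, "dy": -0.04, "dz": 0, "rx": 0, "ry": 0, "rz": 0}, {"dx": 0.03, "dy": -0.04, "dz": 0, "rx": 0, "ry": 0, "rz": 0}, {"dx": 0.03, "dy": -0.04, "dz": 0, "rx": 0, "ry": 0, "rz": 0}, {"dx": 0.03, "dy": -0.04, "dz": 0, "rx": 0, "ry": 0, "rz": 0}, {"dx": 0.03, "dy": -0.04, "dz": 0, "rx": 0, "ry": 0, "rz": 0}, {"dx": 0.03, "dy": -0.04, "dz": 0, "rx": 0, "ry": 0, "rz": 0}, {"dx": 0.03, "dy": -0.04, "dz": 0, "rx": 0, "ry": 0, "rz": 0}], "fingers": 0.6, "force": 30}}

```text
time_s: 3.25
eef_pos: [0.4925, 0.1855, 0.2324]
tool_rot: [[0.294, 0.956, 0.001], [0.956, -0.294, 0.004], [0.004, 0.0, -1.0]]
contact_force: [0.5, 0.8, -0.7]
grip_width: 0.0512
```

Request:
{"fn": "apply_moves", "kwargs": {"rows": [{"dx": 0.025, "dy": -0.034, "dz": -0.03, "rx": 0, "ry": 0, "rz": 0}, {"dx": 0.025, "dy": -0.034, "dz": -0.03, "rx": 0, "ry": 0, "rz": 0}, {"dx": 0, "dy": 0, "dz": -0.04, "rx": 0, "ry": 0, "rz": 0}, {"dx": 0, "dy": 0, "dz": 0, "rx": 0, "ry": 0, "rz": 0}], "fingers": 0.6, "force": 30}}

```text
time_s: 3.75
eef_pos: [0.5464, 0.1107, 0.1314]
tool_rot: [[0.3, 0.954, 0.005], [0.954, -0.3, 0.004], [0.006, 0.004, -1.0]]
contact_force: [0.0, 1.4, 0.9]
grip_width: 0.0515
```

```bash
python3 - <<'E'
from h import *
ims={n:manip.get_image(n) for n in("side","top")}
o=manip.get_obs();e=o["eef_pos"];print(e)
a=[]
for n,im in ims.items():
    u=proj(im,e).astype(int);k=proj(im,(.5426,.1178,.096));print(n,u,k)
    a.append(cv2.resize(im["image"][u[1]-50:u[1]+50,u[0]-50:u[0]+50],(400,400),interpolation=cv2.INTER_CUBIC)); cv2.circle(a[-1],tuple(int(v) for v in (k-u+50)*4),3,(0,0,255),-1)
cv2.imwrite("pics/e.png",np.hstack(a))
E
```

```text
[0.54855931 0.11146394 0.13497431]
side [226 237] [229.33576642 252.42285109]
top [181 172] [181.68125342 179.21782787]
```

View pics/e.png

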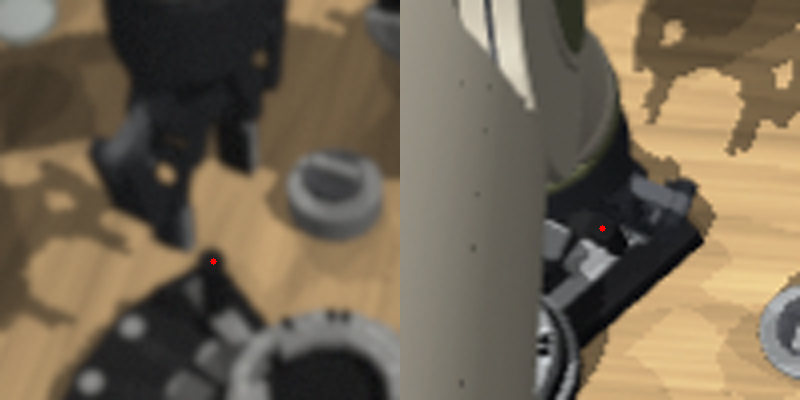

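Request:
{"fn": "apply_moves", "kwargs": {"rows": [{"dx": -0.006, "dy": 0.006, "dz": 0, "rx": 0, "ry": 0, "rz": 0}, {"dx": 0, "dy": 0, "dz": -0.025, "rx": 0, "ry": 0, "rz": 0}, {"dx": 0, "dy": 0, "dz": -0.025, "rx": 0, "ry": 0, "rz": 0}, {"dx": 0, "dy": 0, "dz": -0.02, "rx": 0, "ry": 0, "rz": 0}, {"dx": 0, "dy": 0, "dz": 0, "rx": 0, "ry": 0, "rz": 0}]}}

```text
time_s: 4.47
eef_pos: [0.5447, 0.1247, 0.0723]
tool_rot: [[0.293, 0.956, 0.023], [0.956, -0.293, 0.014], [0.02, 0.018, -1.0]]
contact_force: [-0.5, -0.5, -0.4]
grip_width: 0.0513
```

Request:
{"fn": "apply_moves", "kwargs": {"rows": [{"dx": -0.002, "dy": -0.006, "dz": -0.008, "rx": -0.014, "ry": 0.023, "rz": 0}, {"dx": 0, "dy": 0, "dz": 0, "rx": 0, "ry": 0, "rz": 0}]}}

```text
time_s: 4.72
eef_pos: [0.5437, 0.1196, 0.0665]
tool_rot: [[0.292, 0.956, 0.001], [0.956, -0.292, 0.0], [0.001, 0.001, -1.0]]
contact_force: [0.5, -1.1, 0.2]
grip_width: 0.0514
```

Request:
{"fn": "apply_moves", "kwargs": {"rows": [{"dx": 0, "dy": 0, "dz": 0, "rx": 0, "ry": 0, "rz": 0}, {"dx": 0, "dy": 0, "dz": 0, "rx": 0, "ry": 0, "rz": 0}, {"dx": 0, "dy": 0, "dz": 0, "rx": 0, "ry": 0, "rz": 0}, {"dx": 0, "dy": 0, "dz": 0, "rx": 0, "ry": 0, "rz": 0}], "fingers": 0, "force": 40}}

```text
time_s: 5.22
eef_pos: [0.5443, 0.119, 0.0677]
tool_rot: [[0.293, 0.956, 0.003], [0.956, -0.293, 0.0], [0.001, 0.002, -1.0]]
contact_force: [0.2, -0.9, -0.3]
grip_width: 0.015
```

Request:
{"fn": "apply_moves", "kwargs": {"rows": [{"dx": 0.0067, "dy": 0.0081, "dz": 0, "rx": 0, "ry": 0, "rz": 0.05}, {"dx": 0.0059, "dy": 0.0087, "dz": 0, "rx": 0, "ry": 0, "rz": 0.05}, {"dx": 0.005, "dy": 0.0092, "dz": 0, "rx": 0, "ry": 0, "rz": 0.05}, {"dx": 0.0041, "dy": 0.0097, "dz": 0, "rx": 0, "ry": 0, "rz": 0.05}, {"dx": 0, "dy": 0, "dz": 0, "rx": 0, "ry": 0, "rz": 0}]}}

```text
time_s: 5.85
eef_pos: [0.5653, 0.1538, 0.0676]
tool_rot: [[0.089, 0.996, -0.001], [0.996, -0.089, -0.002], [-0.002, -0.0, -1.0]]
contact_force: [-1.2, -1.8, 2.7]
grip_width: 0.0145
```

Request:
{"fn": "apply_moves", "kwargs": {"rows": [{"dx": 0.003, "dy": 0.01, "dz": 0, "rx": 0, "ry": 0, "rz": 0.04}, {"dx": 0.002, "dy": 0.0103, "dz": 0, "rx": 0, "ry": 0, "rz": 0.04}, {"dx": 0.001, "dy": 0.0105, "dz": 0, "rx": 0, "ry": 0, "rz": 0.04}, {"dx": 0, "dy": 0.0105, "dz": 0, "rx": 0, "ry": 0, "rz": 0.04}, {"dx": -0.001, "dy": 0.0104, "dz": 0, "rx": 0, "ry": 0, "rz": 0.04}, {"dx": 0, "dy": 0, "dz": 0, "rx": 0, "ry": 0, "rz": 0}, {"dx": 0, "dy": 0, "dz": 0, "rx": 0, "ry": 0, "rz": 0}]}}

```text
time_s: 6.72
eef_pos: [0.5714, 0.2049, 0.0676]
tool_rot: [[-0.116, 0.993, 0.002], [0.993, 0.116, -0.005], [-0.005, 0.001, -1.0]]
contact_force: [1.0, -3.6, 0.9]
grip_width: 0.0151
```

Request:
{"fn": "apply_moves", "kwargs": {"rows": [{"dx": 0, "dy": 0, "dz": 0, "rx": 0, "ry": 0, "rz": 0}, {"dx": 0, "dy": 0, "dz": 0, "rx": 0, "ry": 0, "rz": 0}, {"dx": 0, "dy": 0, "dz": 0, "rx": 0, "ry": 0, "rz": 0}, {"dx": 0, "dy": 0, "dz": 0.03, "rx": 0, "ry": 0, "rz": 0}, {"dx": 0, "dy": 0, "dz": 0.05, "rx": 0, "ry": 0, "rz": 0}, {"dx": 0, "dy": 0, "dz": 0.05, "rx": 0, "ry": 0, "rz": 0}, {"dx": 0, "dy": -0.05, "dz": 0.05, "rx": 0, "ry": 0, "rz": 0}, {"dx": 0, "dy": -0.06, "dz": 0, "rx": 0, "ry": 0, "rz": 0}, {"dx": 0, "dy": -0.06, "dz": 0, "rx": 0, "ry": 0, "rz": 0}, {"dx": 0, "dy": -0.06, "dz": 0, "rx": 0, "ry": 0, "rz": 0}, {"dx": 0, "dy": -0.06, "dz": 0, "rx": 0, "ry": 0, "rz": 0}, {"dx": -0.03, "dy": -0.04, "dz": 0, "rx": 0, "ry": 0, "rz": 0}], "fingers": 0.6}}

```text
time_s: 8.22
eef_pos: [0.5377, -0.1224, 0.2468]
tool_rot: [[-0.123, 0.992, 0.002], [0.992, 0.123, -0.002], [-0.002, 0.002, -1.0]]
contact_force: [0.1, -0.1, -0.2]
grip_width: 0.0511
```

```bash
python3 - <<'E'
from h import *
ims={n:manip.get_image(n) for n in("side","top")}
a=[]
X=(.4655,.189,.0044)
for n,im in ims.items():
    u=proj(im,(.52,.185,.05)).astype(int)
    c=cv2.resize(im["image"][u[1]-50:u[1]+50,u[0]-50:u[0]+50],(400,400),interpolation=cv2.INTER_CUBIC)
    for p in [(.5692,.2051,.096)]: cv2.circle(c,tuple(int(v) for v in (proj(im,p)-u+50.5)*4),2,(0,0,255),-1)
    for s in(1,-1):
        for r in (.031,.039):
            p=(X[0]+s*r*np.cos(-.296),X[1]+s*r*np.sin(-.296),.0994);cv2.circle(c,tuple(int(v) for v in (proj(im,p)-u+50.5)*4),2,(0,255,0),-1)
    for t in np.linspace(0,6.28,13):
        p=(X[0]+.03*np.cos(t),X[1]+.03*np.sin(t),.0994);cv2.circle(c,tuple(int(v) for v in (proj(im,p)-u+50.5)*4),1,(255,0,255),-1)
    a.append(c)
    for t in("lever_knob","lever_pointer","mark"):
        for r in manip.mark_of(im,t)[:1]:print(n,t,r,at(im,r["xy"],.08 if t=="lever_knob" else .035))
cv2.imwrite("pics/f.png",np.hstack(a));print(manip.get_obs()["time_s"])
E
```

```text
side lever_knob {'xy': [203.0, 288.9], 'p': 0.56} [0.57436269 0.20553641 0.08      ]
side lever_pointer {'xy': [191.8, 295.4], 'p': 0.87} [0.60697167 0.20084427 0.035     ]
side mark {'xy': [191.1, 297.9], 'p': 0.51} [0.60640196 0.20685825 0.035     ]
top lever_knob {'xy': [149.0, 169.9], 'p': 0.88} [0.56383785 0.20456343 0.08      ]
top lever_pointer {'xy': [151.1, 158.0], 'p': 0.77} [0.60738588 0.21753164 0.035     ]
top mark {'xy': [150.8, 103.2], 'p': 0.15} [0.7608385  0.23982356 0.035     ]
8.625
```

View pics/f.png

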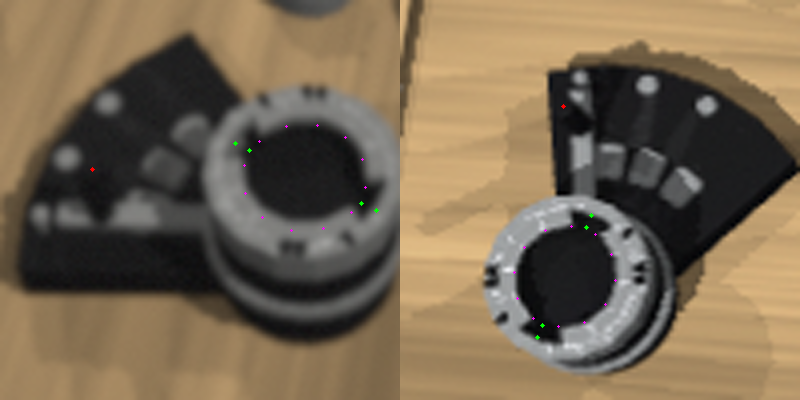

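Request:
{"fn": "apply_moves", "kwargs": {"rows": [{"dx": -0.03, "dy": -0.021, "dz": 0, "rx": 0, "ry": 0, "rz": -0.1}, {"dx": -0.03, "dy": -0.021, "dz": -0.05, "rx": 0, "ry": 0, "rz": -0.1}, {"dx": 0, "dy": 0, "dz": -0.05, "rx": 0, "ry": 0, "rz": 0}, {"dx": 0, "dy": 0, "dz": -0.03, "rx": 0, "ry": 0, "rz": 0}, {"dx": 0, "dy": 0, "dz": 0, "rx": 0, "ry": 0, "rz": 0}, {"dx": 0, "dy": 0, "dz": 0, "rx": 0, "ry": 0, "rz": 0}]}}

```text
time_s: 9.38
eef_pos: [0.4801, -0.1558, 0.115]
tool_rot: [[0.068, 0.998, 0.004], [0.998, -0.068, -0.002], [-0.001, 0.004, -1.0]]
contact_force: [-0.0, 0.1, -0.8]
grip_width: 0.0513
```

Request:
{"fn": "apply_moves", "kwargs": {"rows": [{"dx": -0.003, "dy": -0.009, "dz": -0.01, "rx": 0, "ry": 0.004, "rz": -0.015}, {"dx": 0, "dy": 0, "dz": -0.025, "rx": 0, "ry": 0, "rz": 0}, {"dx": 0, "dy": 0, "dz": -0.025, "rx": 0, "ry": 0, "rz": 0}, {"dx": 0, "dy": 0, "dz": -0.01, "rx": 0, "ry": 0, "rz": 0}, {"dx": 0, "dy": 0, "dz": 0, "rx": 0, "ry": 0, "rz": 0}, {"dx": 0, "dy": 0, "dz": 0, "rx": 0, "ry": 0, "rz": 0}]}}

```text
time_s: 10.12
eef_pos: [0.4809, -0.1676, 0.0477]
tool_rot: [[0.086, 0.996, 0.009], [0.996, -0.086, -0.003], [-0.002, 0.009, -1.0]]
contact_force: [0.5, 0.6, 0.3]
grip_width: 0.0515
```

Request:
{"fn": "apply_moves", "kwargs": {"rows": [{"dx": -0.004, "dy": 0.002, "dz": -0.012, "rx": 0.003, "ry": 0.009, "rz": 0}, {"dx": 0, "dy": 0, "dz": 0, "rx": 0, "ry": 0, "rz": 0}, {"dx": 0, "dy": 0, "dz": 0, "rx": 0, "ry": 0, "rz": 0}]}}

```text
time_s: 10.5
eef_pos: [0.4774, -0.1655, 0.036]
tool_rot: [[0.085, 0.996, 0.001], [0.996, -0.085, 0.0], [0.0, 0.001, -1.0]]
contact_force: [0.0, -0.2, 0.5]
grip_width: 0.0513
```

```bash
python3 - <<'E'
from h import *
im=manip.get_image("side");o=manip.get_obs();print(np.round(o["eef_pos"],4),np.round(o["tool_rot"],3).tolist(),o["contact_force"])
u=proj(im,(.4765,-.165,.03)).astype(int)
cv2.imwrite("pics/g.png",cv2.resize(im["image"][u[1]-35:u[1]+35,u[0]-35:u[0]+35],(490,490),interpolation=cv2.INTER_CUBIC))
E
```

```text
[ 0.4773 -0.1654  0.0359] [[0.085, 0.996, 0.001], [0.996, -0.085, 0.0], [0.0, 0.001, -1.0]] [-0.18066946  0.17674861 -0.50321888]
```

View pics/g.png

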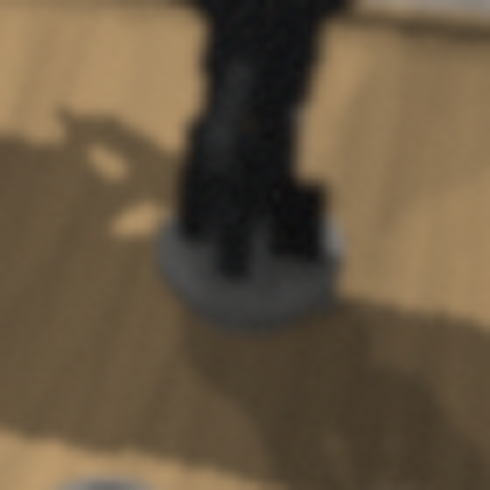

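Request:
{"fn": "apply_moves", "kwargs": {"rows": [{"dx": 0, "dy": 0, "dz": 0, "rx": 0, "ry": 0, "rz": 0}, {"dx": 0, "dy": 0, "dz": 0, "rx": 0, "ry": 0, "rz": 0}, {"dx": 0, "dy": 0, "dz": 0, "rx": 0, "ry": 0, "rz": 0}, {"dx": 0, "dy": 0, "dz": 0, "rx": 0, "ry": 0, "rz": 0}, {"dx": 0, "dy": 0, "dz": 0.02, "rx": 0, "ry": 0, "rz": 0}, {"dx": 0, "dy": 0, "dz": 0.04, "rx": 0, "ry": 0, "rz": 0}, {"dx": 0, "dy": 0, "dz": 0.05, "rx": 0, "ry": 0, "rz": 0}, {"dx": 0, "dy": 0, "dz": 0.04, "rx": 0, "ry": 0, "rz": 0}, {"dx": 0, "dy": 0, "dz": 0, "rx": 0, "ry": 0, "rz": 0}, {"dx": 0, "dy": 0, "dz": 0, "rx": 0, "ry": 0, "rz": 0}], "fingers": 0, "force": 70}}

```text
time_s: 11.8
eef_pos: [0.4748, -0.1649, 0.1884]
tool_rot: [[0.086, 0.996, -0.003], [0.996, -0.085, 0.001], [0.0, -0.003, -1.0]]
contact_force: [0.3, -0.0, -2.4]
grip_width: 0.0132
```

```bash
python3 - <<'E'
from h import *
ims={n:manip.get_image(n) for n in("side","top")};o=manip.get_obs();e=np.array(o["eef_pos"]);print(np.round(e,4),np.round(o["tool_rot"],3).tolist(),o["contact_force"])
a=[]
for n,im in ims.items():
    u=proj(im,e).astype(int)
    c=cv2.resize(im["image"][u[1]-40:u[1]+40,u[0]-40:u[0]+40],(400,400),interpolation=cv2.INTER_CUBIC)
    th=np.arctan2(o["tool_rot"][1][0],o["tool_rot"][0][0])-np.pi/2; L=e-[0,0,.0315]
    for r,z in((.038,.024),(.028,0)):
      for t in np.linspace(0,6.28,25):
        p=L+[r*np.cos(t),r*np.sin(t),z];cv2.circle(c,tuple(int(v) for v in (proj(im,p)-u+40.5)*5),1,(0,0,255) if z else (0,255,0),-1)
    a.append(c)
cv2.imwrite("pics/i.png",np.hstack(a))
E
```

```text
[ 0.4748 -0.165   0.1882] [[0.086, 0.996, -0.004], [0.996, -0.086, 0.0], [0.0, -0.004, -1.0]] [-0.24517649  0.00197906 -1.24636374]
```

View pics/i.png

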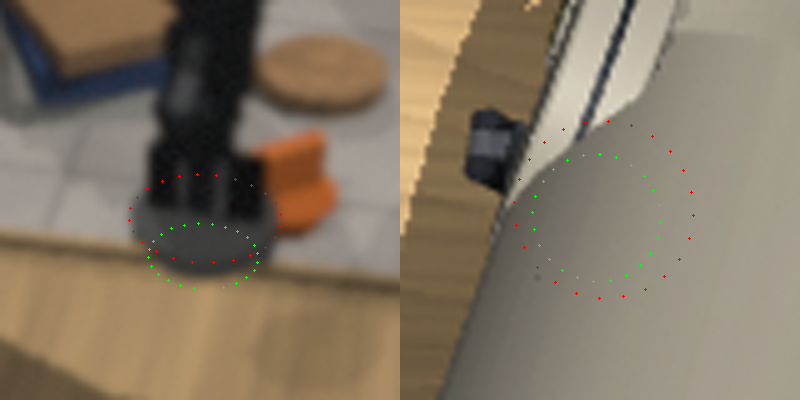

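Request:
{"fn": "apply_moves", "kwargs": {"rows": [{"dx": 0, "dy": 0.03, "dz": 0, "rx": 0, "ry": 0, "rz": -0.03}, {"dx": -0.002, "dy": 0.045, "dz": 0, "rx": 0, "ry": 0, "rz": -0.03}, {"dx": -0.002, "dy": 0.045, "dz": 0, "rx": 0, "ry": 0, "rz": -0.03}, {"dx": -0.002, "dy": 0.045, "dz": 0, "rx": 0, "ry": 0, "rz": -0.03}, {"dx": -0.002, "dy": 0.045, "dz": 0, "rx": 0, "ry": 0, "rz": -0.03}, {"dx": -0.002, "dy": 0.045, "dz": 0, "rx": 0, "ry": 0, "rz": -0.03}, {"dx": 0, "dy": 0.045, "dz": 0, "rx": 0, "ry": 0, "rz": -0.03}, {"dx": 0, "dy": 0.03, "dz": 0, "rx": 0, "ry": 0, "rz": 0}, {"dx": 0, "dy": 0, "dz": 0, "rx": 0, "ry": 0, "rz": 0}, {"dx": 0, "dy": 0, "dz": 0, "rx": 0, "ry": 0, "rz": 0}]}}

```text
time_s: 13.15
eef_pos: [0.4566, 0.1727, 0.176]
tool_rot: [[0.301, 0.953, -0.023], [0.954, -0.301, -0.005], [-0.012, -0.02, -1.0]]
contact_force: [0.6, -1.0, -1.6]
grip_width: 0.0129
```

Request:
{"fn": "apply_moves", "kwargs": {"rows": [{"dx": 0.009, "dy": 0.016, "dz": 0, "rx": 0.005, "ry": -0.023, "rz": 0.009}, {"dx": 0, "dy": 0, "dz": -0.02, "rx": 0, "ry": 0, "rz": 0}, {"dx": 0, "dy": 0, "dz": 0, "rx": 0, "ry": 0, "rz": 0}, {"dx": 0, "dy": 0, "dz": 0, "rx": 0, "ry": 0, "rz": 0}]}}

```text
time_s: 13.65
eef_pos: [0.4678, 0.1889, 0.1559]
tool_rot: [[0.295, 0.956, 0.004], [0.956, -0.295, 0.001], [0.002, 0.004, -1.0]]
contact_force: [-0.4, 0.4, -0.1]
grip_width: 0.0133
```

```bash
python3 - <<'E'
from h import *
ims={n:manip.get_image(n) for n in("side",)};o=manip.get_obs();e=np.array(o["eef_pos"]);print(np.round(e,4),np.round(o["tool_rot"],3).tolist(),o["contact_force"])
im=ims["side"];u=proj(im,(.4655,.189,.11)).astype(int)
c=cv2.resize(im["image"][u[1]-45:u[1]+45,u[0]-45:u[0]+45],(540,540),interpolation=cv2.INTER_CUBIC)
def dr(p,col):cv2.circle(c,tuple(int(v) for v in (proj(im,p)-u+45.5)*6),1,col,-1)
L=e-[0,0,.0315]
for t in np.linspace(0,6.28,41):
    cs=np.array([np.cos(t),np.sin(t),0])
    dr(L+.038*cs+[0,0,.024],(0,0,255));dr(L+.028*cs,(0,255,0));dr(np.array([.4655,.189,.0994])+.03*cs,(255,0,255));dr(np.array([.4655,.189,.0])+.048*cs,(255,255,0))
cv2.imwrite("pics/j.png",c)
E
```

```text
[0.4677 0.1888 0.1559] [[0.295, 0.956, 0.004], [0.956, -0.295, 0.001], [0.002, 0.003, -1.0]] [ 0.5746104  -0.70178539 -1.58600299]
```

View pics/j.png

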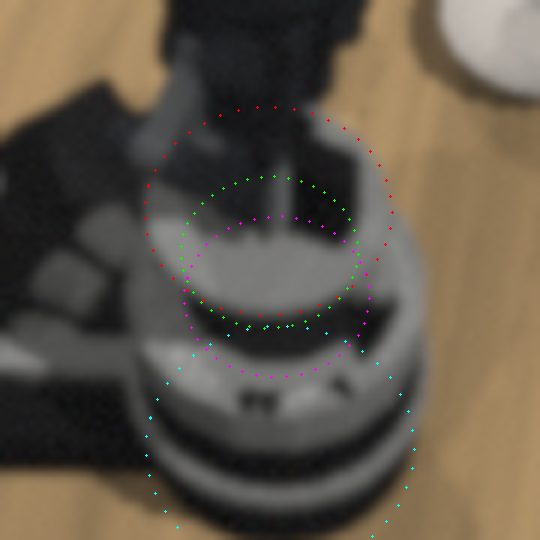

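Request:
{"fn": "apply_moves", "kwargs": {"rows": [{"dx": -0.0015, "dy": 0, "dz": -0.01, "rx": -0.001, "ry": 0.004, "rz": 0}, {"dx": 0, "dy": 0, "dz": -0.01, "rx": 0, "ry": 0, "rz": 0}, {"dx": 0, "dy": 0, "dz": 0, "rx": 0, "ry": 0, "rz": 0}, {"dx": 0, "dy": 0, "dz": 0, "rx": 0, "ry": 0, "rz": 0}]}}

```text
time_s: 14.2
eef_pos: [0.4664, 0.1889, 0.1351]
tool_rot: [[0.295, 0.956, 0.001], [0.956, -0.295, 0.0], [0.001, 0.0, -1.0]]
contact_force: [0.1, -0.6, -1.0]
grip_width: 0.0129
```

Request:
{"fn": "apply_moves", "kwargs": {"rows": [{"dx": 0, "dy": 0, "dz": -0.004, "rx": 0, "ry": 0, "rz": 0}, {"dx": 0, "dy": 0, "dz": -0.004, "rx": 0, "ry": 0, "rz": 0}, {"dx": 0, "dy": 0, "dz": 0, "rx": 0, "ry": 0, "rz": 0}]}}

```text
time_s: 14.58
eef_pos: [0.4665, 0.1887, 0.1268]
tool_rot: [[0.295, 0.955, 0.001], [0.955, -0.295, 0.0], [0.001, 0.001, -1.0]]
contact_force: [1.2, -0.1, -1.5]
grip_width: 0.0133
```

Request:
{"fn": "apply_moves", "kwargs": {"rows": [{"dx": 0, "dy": 0, "dz": -0.004, "rx": 0, "ry": 0, "rz": 0}, {"dx": 0, "dy": 0, "dz": -0.003, "rx": 0, "ry": 0, "rz": 0}, {"dx": 0, "dy": 0, "dz": 0, "rx": 0, "ry": 0, "rz": 0}]}}

```text
time_s: 14.95
eef_pos: [0.4666, 0.1884, 0.1197]
tool_rot: [[0.295, 0.955, 0.001], [0.955, -0.295, 0.0], [0.001, 0.001, -1.0]]
contact_force: [-0.8, -1.2, -2.5]
grip_width: 0.0128
```

Request:
{"fn": "apply_moves", "kwargs": {"rows": [{"dx": 0, "dy": 0, "dz": -0.004, "rx": 0, "ry": 0, "rz": 0}, {"dx": 0, "dy": 0, "dz": -0.003, "rx": 0, "ry": 0, "rz": 0}, {"dx": 0, "dy": 0, "dz": 0, "rx": 0, "ry": 0, "rz": 0}]}}

```text
time_s: 15.32
eef_pos: [0.4669, 0.1886, 0.1144]
tool_rot: [[0.295, 0.955, 0.001], [0.955, -0.295, 0.001], [0.001, 0.001, -1.0]]
contact_force: [-1.1, -1.5, -2.0]
grip_width: 0.013
```

Request:
{"fn": "apply_moves", "kwargs": {"rows": [{"dx": 0, "dy": 0, "dz": -0.003, "rx": 0, "ry": 0, "rz": 0}, {"dx": 0, "dy": 0, "dz": -0.003, "rx": 0, "ry": 0, "rz": 0}]}}

```text
time_s: 15.58
eef_pos: [0.4672, 0.1887, 0.114]
tool_rot: [[0.296, 0.955, 0.001], [0.955, -0.296, 0.002], [0.003, 0.001, -1.0]]
contact_force: [-19.0, -8.5, 43.3]
grip_width: 0.0132
```

Request:
{"fn": "apply_moves", "kwargs": {"rows": [{"dx": -0.0006, "dy": 0, "dz": 0, "rx": 0, "ry": 0, "rz": 0}, {"dx": 0, "dy": 0, "dz": -0.001, "rx": 0, "ry": 0, "rz": 0}, {"dx": 0, "dy": 0, "dz": -0.001, "rx": 0, "ry": 0, "rz": 0}]}}

```text
time_s: 15.95
eef_pos: [0.4669, 0.1887, 0.1142]
tool_rot: [[0.296, 0.955, 0.002], [0.955, -0.296, 0.003], [0.004, 0.001, -1.0]]
contact_force: [-9.1, -5.1, 20.9]
grip_width: 0.0131
```

Home at z = 0.114 (tray grasp 0.036 + 0.078), with a stable 20 N press. Now the twist, in two stages.

Request:
{"fn": "apply_moves", "kwargs": {"rows": [{"dx": -0.0004, "dy": 0, "dz": -0.0005, "rx": 0, "ry": 0, "rz": -0.05}, {"dx": 0, "dy": 0, "dz": -0.0005, "rx": 0, "ry": 0, "rz": -0.05}, {"dx": 0, "dy": 0, "dz": -0.0005, "rx": 0, "ry": 0, "rz": -0.05}, {"dx": 0, "dy": 0, "dz": -0.0005, "rx": 0, "ry": 0, "rz": -0.05}, {"dx": 0, "dy": 0, "dz": -0.0005, "rx": 0, "ry": 0, "rz": 0}]}}

```text
time_s: 16.58
eef_pos: [0.4672, 0.1887, 0.1143]
tool_rot: [[0.486, 0.874, 0.004], [0.874, -0.486, 0.003], [0.004, 0.002, -1.0]]
contact_force: [-5.1, -2.7, 12.0]
grip_width: 0.0135
```

Request:
{"fn": "apply_moves", "kwargs": {"rows": [{"dx": -0.0004, "dy": 0, "dz": -0.0005, "rx": -0.002, "ry": 0.003, "rz": -0.06}, {"dx": 0, "dy": 0, "dz": -0.0005, "rx": 0, "ry": 0, "rz": -0.06}, {"dx": 0, "dy": 0, "dz": -0.0005, "rx": 0, "ry": 0, "rz": -0.06}, {"dx": 0, "dy": 0, "dz": -0.0005, "rx": 0, "ry": 0, "rz": -0.06}, {"dx": 0, "dy": 0, "dz": -0.0005, "rx": 0, "ry": 0, "rz": -0.06}, {"dx": 0, "dy": 0, "dz": -0.0005, "rx": 0, "ry": 0, "rz": -0.06}, {"dx": 0, "dy": 0, "dz": -0.0005, "rx": 0, "ry": 0, "rz": 0}, {"dx": 0, "dy": 0, "dz": -0.0005, "rx": 0, "ry": 0, "rz": 0}]}}

```text
time_s: 17.58
eef_pos: [0.4679, 0.1883, 0.1143]
tool_rot: [[0.77, 0.638, 0.002], [0.638, -0.77, 0.0], [0.002, 0.001, -1.0]]
contact_force: [-6.2, -3.6, 13.3]
grip_width: 0.0129
```

```bash
python3 - <<'E'
from h import *
ims={n:manip.get_image(n) for n in("side","top")};o=manip.get_obs();e=np.array(o["eef_pos"]);R=np.array(o["tool_rot"]);print(np.round(e,4),np.round(R,3).tolist(),o["contact_force"],o["ft_torque"],"twist",np.radians(73.04)-np.arctan2(R[1,0],R[0,0]))
a=[]
for n,im in ims.items():
    u=proj(im,(.4655,.189,.13)).astype(int)
    c=cv2.resize(im["image"][u[1]-40:u[1]+40,u[0]-40:u[0]+40],(400,400),interpolation=cv2.INTER_CUBIC)
    d=np.array([np.cos(-.896),np.sin(-.896),0])
    for s in(-1,1): cv2.circle(c,tuple(int(v) for v in (proj(im,np.array([.4655,.189,.1424])+s*.03*d)-u+40.5)*5),2,(0,0,255),-1)
    a.append(c)
cv2.imwrite("pics/k.png",cv2.convertScaleAbs(np.hstack(a),alpha=1.6))
E
```

```text
[0.4679 0.1883 0.1143] [[0.77, 0.638, 0.002], [0.638, -0.77, 0.0], [0.002, 0.001, -1.0]] [-5.7512282  -4.28225733 13.12489148] [-0.78607659  1.41796054 -0.01695598] twist 0.5828038024438327
```

View pics/k.png

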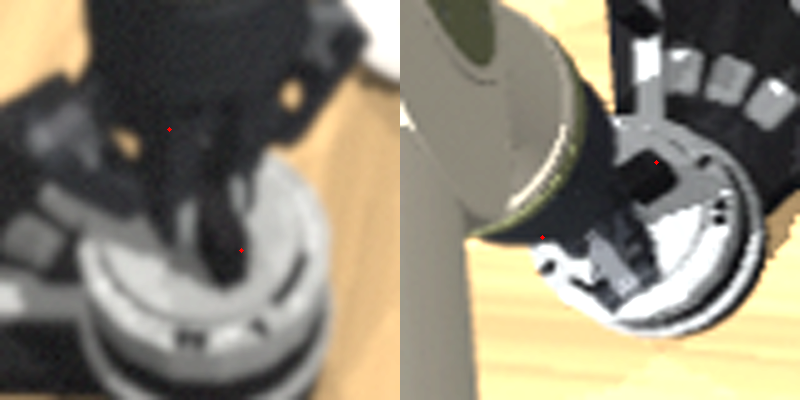

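```bash
python3 - <<'E'
from h import *
print(manip.close_job());o=manip.get_obs();print(o["time_s"],o["eef_pos"],o["contact_force"],o["grip_width"])
E
```

```text
the job is handed in; nothing more can be done
None
the job is handed in; nothing more can be done
```

The job is handed in at about 17.7 s of the 59 s allowed; the hand-in reports no verdict.

**What I did**
- I swung the lever from its park notch to the 0.9 notch, which has the ball-headed pin.
- I picked up the steel lid, lowered it into the collar with its lugs through the slots, and pressed it home.
- I twisted the lid clockwise and left it gripped and held there.

**Last checks**
- **Lever:** the camera picture after release showed it pointing at the pin. The tool angle at release put it at about 0.895 rad. The later pictures show no change.
- **Lid height:** the tool stopped at z = 0.114 m, which is the height it gripped the lid on the tray plus 78 mm, as expected for fully home.
- **Twist:** 0.583 rad measured at the gripper. The rotor should be about 0.52 to 0.58 rad, give or take 1° in my estimate of the grinder's angle; the rotor itself could not be read.
- **Grip and press:** the finger opening held steady at 13 mm with the grip set to 70 N, and the downward push was about 13 N.
- **Bystanders:** I did not measure them again at the end. No path went low near any of them.

**What disagreed**
- The tool ended about 2.4 mm to one side of my estimate of the grinder's axis, with about 7 N of sideways load. That is inside the 5 mm allowance.
- One close side-camera picture before the insertion seemed to show the collar's near edge a few millimetres off my fit, but the lid went in without jamming.

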